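# Reject the lopsided wind-spinner rotor on the knife edge

### The job

Three rotors for a wind sculpture lie on the rest rails of the balancing stand, and one of them is lopsided. Bring each onto the bare part of the knife edge, clear of the rails (pushing it along by the hub is easiest), and with the robot off it see whether it stays level or tips onto the catch ledge. Leave the two good ones sitting level on the bare knife edge and put the one that tipped into the empty basket.

Things in the scene. Friction and masses are not known exactly. Their poses are not given: they have to be found in the camera images.
- stand: fixed balancing stand, base 160 x 424 mm (own x by own y), origin at the centre of its underside on the table; own y within 0.2 rad of world +y. Above own x = 0 a steel knife edge 6 mm wide runs along own y from -206 to +206 mm, its top 60 mm up. At own y < 0 two wooden rest rails (60 to 74 mm either side of the edge) are flush with it; the rotors start there, lying across the edge
- rails_end (a point): point on top of the knife edge, 60 mm up, where the rest rails end and the bare part begins (own y = 0 of the stand); the point's axes are the stand's. A rotor is clear of the rails once its origin is 17 mm or more past this point along own +y. Beyond it the rails give way to catch ledges 14 mm below the edge: a good rotor stays level, a lopsided one tips about 0.2 rad and rests on a ledge
- bare_end (a point): far end of the bare knife edge, on its top, 206 mm along the stand's own +y from rails_end. There is room for all three rotors, for instance with origins at 175, 110 and 45 mm past rails_end; pushed over this end a rotor falls off
- rotor_1: two-bladed wind-spinner rotor, 170 mm long (own x), 30 mm wide (own y): plywood blades 8 mm thick, 24 mm wide, a closed pod 36 x 30 x 18 mm high at each tip, and in the middle an aluminium hub block 36 mm (x) by 30 mm (y), top 36 mm above the origin, with a 4 mm bolt head. Origin: middle of the blades' flat underside, resting on the edge; own z up, own x across the edge, either way round
- rotor_2: looks the same as rotor_1; 0.12 to 0.16 kg. Two lugs 5 mm deep under each hub straddle the knife edge with 1.5 mm of play each side, so a rotor pushed at the hub slides along the edge and stays on it. Names and order say nothing about which is lopsided
- rotor_3: looks the same as rotor_1. The rotors start 62 to 82 mm apart along the edge, origins near 31, 103 and 175 mm before rails_end, so 32 to 52 mm is free between neighbours
- basket: the empty one of two alike black perforated plastic baskets (the other is full of paint tubes, on the robot's other side), fixed, outside 246 mm (own x) x 156 mm (own y) x 80 mm high, walls and floor 4 mm, open top; origin at the centre of its underside, own x within 0.15 rad of world x; on the robot's left or right
Things that resemble listed ones, but are neither listed nor needed, are in the scene too. Leave any purple look-alike of the rotor_2 alone. Leave any red look-alike of the rotor_3 alone.

How it is judged:
By the outcome, as a careful person would: the job done as asked, in the order asked, and still so for the second after the job is handed in, with the robot touching nothing.
It also fails if it takes over 69 s, if anything falls off the work surface, if the arm or the gripper's body presses on something with over 40 N, if the wrist force passes 120 N, or if a joint passes its speed limit or range.

### The arm

A 7-joint arm with a two-finger parallel gripper is mounted at the origin on the work surface. World frame = base frame: x ahead of the robot, y to its left, z up, the work surface at z = 0. Lengths are in m, angles in rad, forces in N, time in s.
With the tool pointing down it reaches from about 0.375 to 0.925 m from the base axis. Payload 3.1 kg.
Tool frame: the origin (TCP) lies on the centre line of the jaws, within the pads' length; the fingertips stand 25 mm ahead of it and the grasp point (between the pads) lies 6 mm ahead of it; z points along the fingers, y is the line along which they close (so a half turn about z gives the same grasp; the last joint's range is limited). The gripper opens to 85 mm and grips with 20 to 120 N. Pads are 22 mm wide; open, the fingers measure 114 mm over their backs; the gripper's body (76 mm by 85 mm) begins 54 mm behind the grasp point. The pads swing forward as they close: fully open they stand 13 mm farther back than shut.
Start: joints at [1.238, 0.383, 0.044, 1.598, -0.018, 1.161, -0.05], TCP at [0.151, -0.632, 0.256] pointing down, gripper open.
Joint ranges: [-2.61, 2.61], [-0.41, 2.15], [-1.48, 1.57], [0, 2.5], [-1.57, 4.71], [0.05, 1.97], [-2.85, 2.85]. Speed limits (rad/s): [2.79, 2.79, 3.14, 3.14, 3.14, 3.14, 3.14].

### API

Orientations are given as [roll, pitch, yaw] about the fixed x, y, z axes, in that order (R = Rz(yaw) Ry(pitch) Rx(roll)).
In Python, from rig import ctrl gives the robot as it stands. Calls block until the motion is done:
- ctrl.move_to(position, orientation): joint-space move of the TCP to a pose.
- ctrl.servo_line(position, feed=0.15, ori=None): straight line of the TCP; ori=None keeps the orientation; feed is the mean speed in m/s.
- ctrl.movej(angles): joint-space move.
- ctrl.set_gripper(opening, grasp_force=None): finger opening in m; grasp_force is the grip in N (None keeps the last); returns when the fingers have stopped.
- ctrl.wait(seconds).
- ctrl.inverse_kinematics(position, orientation): joint angles nearest the present ones, or None.
- ctrl.observe(): the state.
- ctrl.capture(name): name is "scene" or "side" or "wrist"; returns (picture, depth): 400x640x3 uint8, red, green, blue; 400x640 float32, m along the optical axis (not along the pixel's ray), 0 where there is no reading.
- ctrl.get_calibration(name): a dict with "fx", "fy", "cx", "cy" (pixels), "T" (4x4, takes a point from camera to world coordinates); the wrist camera has in their place "T_tool_cam" (4x4, takes a point from camera to tool coordinates, whose origin is the TCP and whose axes are the flange's). Camera axes: x right, y down, z forward; pixel columns grow to the right and rows downward; lengths in m; the calibration is good to about 2 mm. The wrist camera is an equidistant fisheye: a pixel r from the principal point sees the ray r / f radians off the axis. A picture is of the moment at which its call begins: read the wrist's pose just before it. get_calibration takes no time and is no camera call.
A pose or a line that the arm cannot do raises ctrl.IKError and nothing moves.
- ctrl.sign_off(): hands the job in; it is judged then, once.
The state is a dict: "time": time; "joint_pos": joint angles; "qd": joint speeds; "effort": joint torques, N m; "ee_pos": TCP position; "ee_rot": TCP orientation; "force": force on the tool from outside, world axes, zero at the start; "wrist_torque": the same for the moment, N m; "width": finger opening in m; "grip_force": force on a finger pad.
Only numpy, scipy, OpenCV 4.12 (cv2) and the standard library are available. Lean on these libraries where they do the work, as an engineer would, in place of code of your own. Each camera call takes 0.05 s, during which the arm holds its last target. There are 200 camera calls.

## Working session

There is one attempt and no reset: what is moved stays moved. The work goes in short steps, each a Python script; the robot and the scene stay as the last script left them, time stands still between calls to the robot, and variables do not carry over. Pictures are saved under pics/ and viewed, at most 10 in all, crops included, and the job is handed in when it is done.

```bash
ls; mkdir -p pics; python3 - <<'E'
from rig import ctrl
import cv2,numpy as np
for n in("scene","side"):
    p,d=ctrl.capture(n); cv2.imwrite(f"pics/{n}0.png",p[:,:,::-1]); np.savez(f"{n}0.npz",p=p,d=d)
    print(n,ctrl.get_calibration(n))
print(ctrl.get_calibration("wrist")); print(ctrl.observe())
E
```

```text
pics
scene {'fx': 399.37665669003155, 'fy': 399.37665669003155, 'cx': 322.06007146296565, 'cy': 199.36730812801343, 'T': array([[ 0.66027801,  0.58657194, -0.46900565,  1.20137708],
       [ 0.75099335, -0.51029422,  0.41905704, -0.55024879],
       [ 0.00647622, -0.62891427, -0.77744768,  1.05588831],
       [ 0.        ,  0.        ,  0.        ,  1.        ]])}
side {'fx': 422.9331532459949, 'fy': 422.9331532459949, 'cx': 320.65642632834084, 'cy': 204.3928352990675, 'T': array([[-0.98056791, -0.14612362,  0.13089869,  0.49045739],
       [-0.19587426,  0.76646782, -0.61168649,  0.64128086],
       [-0.01094779, -0.62543982, -0.7801956 ,  0.89730362],
       [ 0.        ,  0.        ,  0.        ,  1.        ]])}
{'fx': 309.70691628693146, 'fy': 309.70691628693146, 'cx': 315.31801995566775, 'cy': 202.03546697757776, 'T_tool_cam': array([[ 1.04036126e-06, -9.56580185e-01, -2.91469296e-01,
         7.44851343e-02],
       [ 9.99999862e-01, -1.52310223e-04,  5.03439999e-04,
        -1.16905399e-03],
       [-5.25974481e-04, -2.91469256e-01,  9.56580052e-01,
        -1.17080404e-01],
       [ 0.00000000e+00,  0.00000000e+00,  0.00000000e+00,
         1.00000000e+00]])}
{'time': 0.1, 'joint_pos': array([ 1.23820242,  0.38375776,  0.04382106,  1.59939432, -0.01788533,
        1.16121334, -0.04992851]), 'qd': array([ 4.93494563e-05, -1.79306427e-03,  2.46770145e-04, -4.71908593e-03,
       -5.99963998e-04,  4.45125642e-04,  6.45099848e-04]), 'effort': array([ 2.67526098e-03, -4.34724927e+01,  1.02905251e+00, -2.50454289e+01,
        1.08316148e-02,  5.44914074e-03,  6.83318362e-06]), 'ee_pos': array([ 0.1510426 , -0.63139797,  0.25502004]), 'ee_rot': array([-3.13921565e+00,  1.32377662e-04,  2.34866094e-01]), 'force': array([-0.09837611, -0.3653593 , -0.099629  ]), 'wrist_torque': array([0.0261077 , 0.03313624, 0.01179187]), 'grip_force': 0.0, 'width': 0.08571476124593715}
```

View pics/scene0.png

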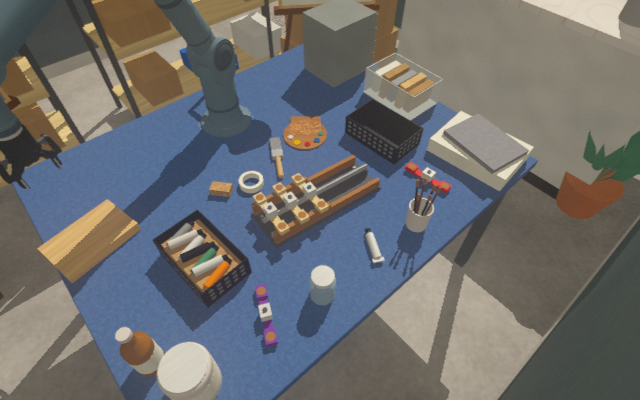

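View pics/side0.png

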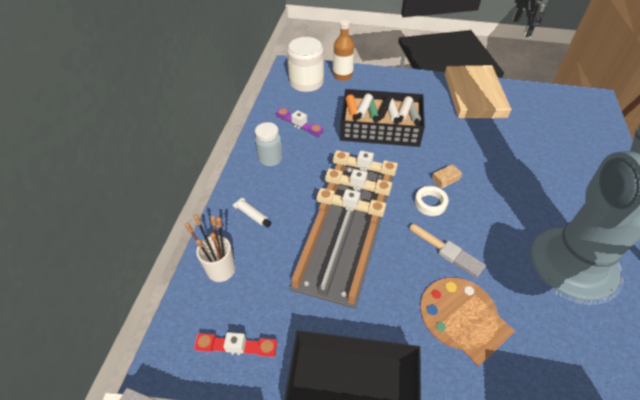

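The scene view shows the stand at about (315,200), with three tan rotors with white hubs at (267,212), (290,200) and (312,186). The empty basket is at (385,130), on the robot's left. In the side view the hubs are at (365,158), (359,179) and (351,199), the bare edge runs to about (325,285), and the basket is at (355,370).

```bash
cat > h.py <<'E'
from rig import ctrl
import numpy as np, cv2
def cloud(n,p=None,d=None):
    if p is None: p,d=ctrl.capture(n)
    c=ctrl.get_calibration(n); v,u=np.mgrid[0:400,0:640]
    X=np.stack([(u-c['cx'])/c['fx']*d,(v-c['cy'])/c['fy']*d,d,np.ones_like(d)],-1)@c['T'].T
    return p,d,X[...,:3]
def ray(n,u,v,z):
    c=ctrl.get_calibration(n); r=c['T'][:3,:3]@[(u-c['cx'])/c['fx'],(v-c['cy'])/c['fy'],1]
    o=c['T'][:3,3]; return o+r*(z-o[2])/r[2]
E
python3 - <<'E'
from h import *
for n in("scene","side"):
    f=np.load(f"{n}0.npz"); p,d,X=cloud(n,f['p'],f['d']); z=X[...,2]; ok=d>0
    hsv=cv2.cvtColor(p,cv2.COLOR_RGB2HSV).astype(int)
    reg=ok&(X[...,0]>.4)&(X[...,0]<.8)&(X[...,1]>-.35)&(X[...,1]<.25)
    hub=reg&(z>.088)&(z<.106)&(hsv[...,1]<60)&(hsv[...,2]>130)
    k,l,s,c=cv2.connectedComponentsWithStats(hub.astype(np.uint8))
    for i in range(1,k):
        if s[i,4]>25:
            m=l==i; print(n,'hub',s[i,4],c[i],X[m].mean(0).round(4),'ray',ray(n,*c[i],.096).round(4))
    # rotors: tan
    tan=reg&(z>.063)&(z<.09)&(hsv[...,1]>50)&(hsv[...,2]>150)
    k,l,s,c=cv2.connectedComponentsWithStats(tan.astype(np.uint8))
    for i in range(1,k):
        if s[i,4]>30: print(n,'tan',s[i,4],c[i],X[l==i].mean(0).round(4))
    # stand base: dark top between; edges/rails by height .052-.066
    st=reg&(z>.03)&(z<.068)
    r=cv2.minAreaRect(X[st][:,:2].astype(np.float32)); print(n,'stand',st.sum(),r)
    w=reg&(z>.008)&(z<.05); print('low',cv2.minAreaRect(X[w][:,:2].astype(np.float32)))
    bk=ok&(hsv[...,2]<70)&(z>.06)&(z<.095)&(X[...,1]>.1)&(X[...,0]>.1)
    k,l,s,c=cv2.connectedComponentsWithStats(cv2.dilate(bk.astype(np.uint8),np.ones((3,3))))
    for i in range(1,k):
        if s[i,4]>100: print(n,'basket',s[i],cv2.minAreaRect(X[(l==i)&bk][:,:2].astype(np.float32)))
p=np.load("side0.npz")['p'][140:310,280:410,::-1]; q=np.load("scene0.npz")['p'][145:250,240:390,::-1]
a=cv2.resize(p,None,fx=3.2,fy=3.2,interpolation=2); b=cv2.resize(q,(380,266),interpolation=2)
o=np.zeros((544,800,3),np.uint8); o[:,:416]=a; o[:266,416:796]=b; cv2.imwrite("pics/z.png",o)
E
```

```text
scene hub 95 [309.45263158 187.74736842] [ 0.5605 -0.0317  0.096 ] ray [ 0.5606 -0.0317  0.096 ]
scene hub 99 [290.3030303  197.91919192] [ 0.553  -0.103   0.0955] ray [ 0.5534 -0.1033  0.096 ]
scene hub 107 [269.88785047 208.22429907] [ 0.5441 -0.175   0.0957] ray [ 0.5444 -0.1751  0.096 ]
scene tan 82 [297.48780488 178.15853659] [ 0.4913 -0.0251  0.0784]
scene tan 88 [278.84090909 187.64772727] [ 0.4836 -0.0962  0.0781]
scene tan 117 [260.06837607 198.74358974] [ 0.4803 -0.1682  0.0766]
scene tan 137 [319.41605839 202.84671533] [ 0.6151 -0.0375  0.0758]
scene tan 145 [299.9862069  213.16551724] [ 0.6063 -0.109   0.0757]
scene tan 155 [280.01935484 224.24516129] [ 0.5992 -0.1806  0.0757]
scene stand 2673 ((0.5823771357536316, -0.06802284717559814), (0.36401107907295227, 0.5636783242225647), 0.05809299647808075)
low ((0.5981336236000061, -0.06590622663497925), (0.5639111995697021, 0.39717409014701843), 88.36334228515625)
scene basket [ 345   98   78   56 1148] ((0.4863981604576111, 0.3939654529094696), (0.2505476474761963, 0.16233862936496735), 3.405916213989258)
side hub 134 [364.99
[... 340 characters left out ...]
de tan 248 [384.0483871  166.95564516] [ 0.487  -0.1639  0.0722]
side tan 250 [337.024 176.9  ] [ 0.6046 -0.1044  0.0727]
side tan 268 [378.59701493 186.21641791] [ 0.4937 -0.0925  0.0725]
side tan 286 [329.15034965 197.01748252] [ 0.6124 -0.0329  0.0725]
side tan 296 [371.84797297 207.04054054] [ 0.5024 -0.0211  0.0724]
side stand 3743 ((0.6328340768814087, -0.09038844704627991), (0.5793141722679138, 0.3649272918701172), 79.18283081054688)
low ((0.6327006816864014, -0.08772680163383484), (0.582819938659668, 0.36569714546203613), 79.38504791259766)
side basket [ 284  330  137   70 1531] ((0.48736560344696045, 0.3802153170108795), (0.24570105969905853, 0.13087081909179688), 4.877318859100342)
```

View pics/z.png

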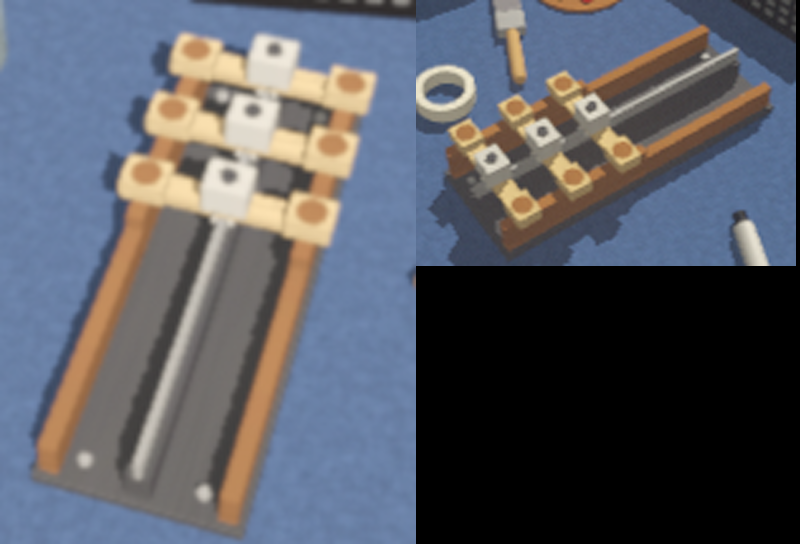

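The crop shows the far end of the knife edge at about (323,288) in the side view and (367,165) in the scene view. The rotors lie level on the rails, with hub spacing of about 72 mm.

```bash
python3 - <<'E'
from h import *
a,b=ray('side',322.8,288.4,.06),ray('scene',367.1,164.7,.06); print(a,b)
e=(a+b)/2; yw=-.1135; Y=np.array([-np.sin(yw),np.cos(yw),0]); re=e-.206*Y; print('rails_end',re)
for s,t in (((.5606,-.0317),(.5566,-.0269)),((.5534,-.1033),(.5486,-.0975)),((.5444,-.1751),(.5408,-.1691))):
    m=(np.array(s)+t)/2; d=m-re[:2]; print('own y',d@Y[:2],'own x',d@[Y[1],-Y[0]])
f=np.load('scene0.npz'); print(ctrl.inverse_kinematics([.555,-.065,.15],[np.pi,0,np.pi/2+yw]),ctrl.inverse_kinematics([.555,-.065,.15],[np.pi,0,-np.pi/2+yw]))
for q in ([.58,.12,.1],[.54,-.21,.1],[.487,.39,.06]):
  print([ctrl.inverse_kinematics(q,[np.pi,0,w+yw]) is not None for w in(0,np.pi/2,-np.pi/2)])
E
```

```text
[0.58016433 0.21504293 0.06      ] [0.5870414  0.20556556 0.06      ]
rails_end [0.56027203 0.00562969 0.06      ]
own y -0.034894312971158935 own x 0.0022947388172933785
own y -0.10639758956089074 own x 0.0027961736907449034
own y -0.1785876107967993 own x 0.0025707098154374303
[ 0.53782729  0.39885548 -0.58598629  1.88579074  0.27003756  0.93583729
 -0.28734935] [-0.94004432  0.84244547  1.37412085  1.94982292 -0.91385926  1.17907856
 -2.45552076]
[True, True, True]
[True, True, True]
[True, True, True]
```

```bash
cat >> h.py <<'E'
yw=-.1135; Y=np.array([-np.sin(yw),np.cos(yw),0]); Xs=np.array([Y[1],-Y[0],0])
RE=np.array([.5603,.0056,0])-.002*Y+.0015*Xs
def P(y,z): return RE+y*Y+np.array([0,0,z])
OP=[np.pi,0,np.pi/2+yw]; ZP=.102
def push(y0,y1):   # finger-centre own y, start and end
    ctrl.move_to(P(y0,.17),OP); ctrl.servo_line(P(y0,ZP),.12)
    print('down',ctrl.observe()['force'].round(2))
    ctrl.servo_line(P(y1,ZP),.09); print('pushed',ctrl.observe()['force'].round(2))
    ctrl.servo_line(P(y1-.012,ZP),.06); ctrl.servo_line(P(y1-.012,.17),.2)
def look(n,name=None):
    p,d,X=cloud(n); hsv=cv2.cvtColor(p,cv2.COLOR_RGB2HSV).astype(int); z=X[...,2]
    own=np.stack([(X-RE)@Xs,(X-RE)@Y],-1)
    reg=(d>0)&(abs(own[...,0])<.1)&(own[...,1]>-.23)&(own[...,1]<.23)
    hub=reg&(abs(own[...,0])<.03)&(z>.086)&(z<.108)&(hsv[...,1]<60)&(hsv[...,2]>130)
    tan=reg&(z>.05)&(z<.095)&(hsv[...,1]>50)&(hsv[...,2]>150)
    k,l,s,c=cv2.connectedComponentsWithStats(hub.astype(np.uint8))
    for i in range(1,k):
        if s[i,4]<25: continue
        o=own[l==i].mean(0); near=tan&(abs(own[...,1]-o[1])<.022)
        g=[np.round(np.percentile(z[near&m],[50,90]),4) for m in (own[...,0]<-.055,own[...,0]>.055) if (near&m).any()]
        print(n,'hub',s[i,4],o.round(4),'z',z[l==i].mean().round(4),'pods -x,+x z50,z90:',g)
    if name: cv2.imwrite(name,cv2.resize(p[140:310,260:420,::-1] if n=='side' else p[140:260,230:400,::-1],None,fx=3,fy=3,interpolation=2))
E
python3 - <<'E'
from h import *
look('side'); look('scene')
ctrl.set_gripper(0)
push(-.069,.172-.027)
ctrl.wait(.5); look('side','pics/a.png'); look('scene'); print(ctrl.observe()['time'])
E
```

```text
side hub 142 [-0.0009 -0.1743] z 0.0946 pods -x,+x z50,z90: [array([0.0761, 0.0787]), array([0.0764, 0.0792])]
side hub 150 [-0.001  -0.1028] z 0.0946 pods -x,+x z50,z90: [array([0.0759, 0.0792]), array([0.076 , 0.0787])]
side hub 169 [-0.0013 -0.031 ] z 0.0943 pods -x,+x z50,z90: [array([0.0762, 0.0789]), array([0.0762, 0.079 ])]
scene hub 99 [ 0.0031 -0.0354] z 0.0957 pods -x,+x z50,z90: [array([0.0789, 0.0817]), array([0.0788, 0.0813])]
scene hub 105 [ 0.004  -0.1073] z 0.0953 pods -x,+x z50,z90: [array([0.0788, 0.082 ]), array([0.0785, 0.0808])]
scene hub 113 [ 0.0036 -0.1795] z 0.0955 pods -x,+x z50,z90: [array([0.0788, 0.0818]), array([0.0786, 0.0807])]
down [-0.54  0.32 -0.56]
pushed [ 0.25 -1.2   0.02]
side hub 144 [-0.0011 -0.1743] z 0.0942 pods -x,+x z50,z90: [array([0.0757, 0.079 ])]
side hub 147 [-0.0023 -0.1029] z 0.0948 pods -x,+x z50,z90: [array([0.0759, 0.0787])]
side hub 228 [0.0037 0.1699] z 0.0941 pods -x,+x z50,z90: [array([0.0897, 0.0929]), array([0.0638, 0.0669])]
scene hub 89 [0.0073 0.1656] z 0.0952 pods -x,+x z50,z90: [array([0.0921, 0.0944]), array([0.0658, 0.0692])]
scene hub 105 [ 0.0041 -0.1074] z 0.0954 pods -x,+x z50,z90: [array([0.0785, 0.0806]), array([0.0788, 0.0817])]
scene hub 113 [ 0.0035 -0.1789] z 0.0955 pods -x,+x z50,z90: [array([0.0786, 0.0816]), array([0.0785, 0.0813])]
8.1333
```

View pics/a.png

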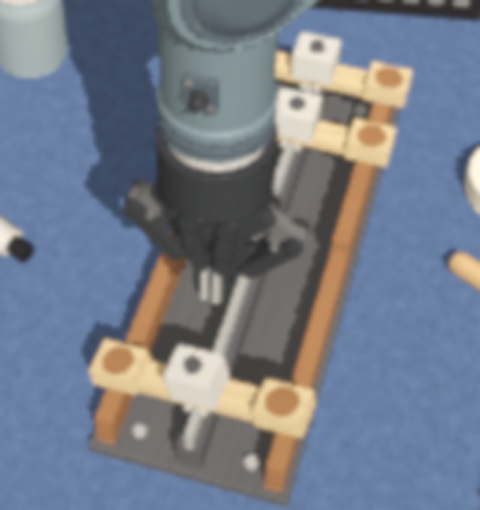

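The picture shows the first rotor past the rails at crop (200,375), tilted with its +x pod down, so it is the lopsided one. I'll test the other two now.

```bash
python3 - <<'E'
from h import *
push(-.141,.106-.027); ctrl.wait(.3); look('side')
push(-.215,.044-.027)
ctrl.move_to(P(-.1,.25),OP); ctrl.wait(.3); look('side','pics/b.png'); look('scene'); print(ctrl.observe()['time'])
E
```

```text
down [ 0.27 -0.46  0.75]
pushed [-0.29  0.7  -1.13]
side hub 112 [-0.0048 -0.1751] z 0.0947 pods -x,+x z50,z90: [array([0.076 , 0.0786])]
side hub 207 [-0.0013  0.1063] z 0.0945 pods -x,+x z50,z90: [array([0.0768, 0.0788]), array([0.0769, 0.0793])]
side hub 230 [0.0033 0.1704] z 0.0943 pods -x,+x z50,z90: [array([0.0899, 0.0925]), array([0.0635, 0.0666])]
down [0.04 0.16 0.35]
pushed [-1.34 -0.45 -0.21]
side hub 185 [-0.0009  0.0449] z 0.0948 pods -x,+x z50,z90: [array([0.0764, 0.079 ]), array([0.0767, 0.0792])]
side hub 206 [-0.0013  0.1063] z 0.0948 pods -x,+x z50,z90: [array([0.0767, 0.0788]), array([0.0771, 0.0794])]
side hub 234 [0.0035 0.1703] z 0.0942 pods -x,+x z50,z90: [array([0.0897, 0.0929]), array([0.0632, 0.0672])]
scene hub 90 [0.0071 0.1656] z 0.0953 pods -x,+x z50,z90: [array([0.0919, 0.0939]), array([0.0653, 0.069 ])]
scene hub 93 [0.0024 0.1013] z 0.0949 pods -x,+x z50,z90: [array([0.079 , 0.0813]), array([0.0789, 0.081 ])]
scene hub 89 [0.004  0.0393] z 0.0961 pods -x,+x z50,z90: [array([0.0792, 0.0816]), array([0.0788, 0.0808])]
20.0667
```

View pics/b.png

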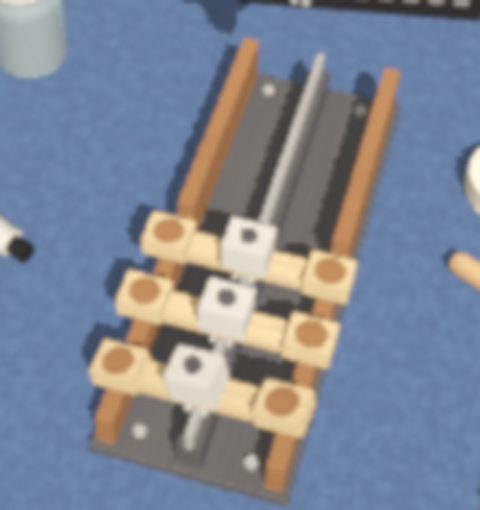

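The picture shows both other rotors level on the bare edge, at crop (250,245) and (227,305). The lopsided one is still tilted at (195,375), so I'll grip its hub across own y.

```bash
python3 - <<'E'
from h import *
O=[np.pi,0,yw]; off=.005*Xs
ctrl.set_gripper(.05,30)
ctrl.move_to(P(.168,.17)+off,O); ctrl.servo_line(P(.168,.096)+off,.1); print(ctrl.observe()['force'].round(2))
ctrl.set_gripper(0,30); s=ctrl.observe(); print(s['width'],s['grip_force'],s['force'].round(2))
ctrl.servo_line(P(.168,.21)+off,.1); s=ctrl.observe(); print(s['width'],s['grip_force'],s['force'].round(2),s['time'])
look('side','pics/c.png'); look('scene')
E
```

```text
[ 0.18  0.59 -0.37]
0.03015730462042209 28.630955815315247 [ 0.31 -0.28  3.53]
0.03011848119830149 29.72605478949845 [ 0.56 -0.52 -1.72] 24.8667
side hub 182 [-0.0011  0.0446] z 0.0945 pods -x,+x z50,z90: [array([0.0766, 0.0789]), array([0.076, 0.08 ])]
scene hub 82 [0.0037 0.1015] z 0.0947 pods -x,+x z50,z90: [array([0.0784, 0.0811]), array([0.0784, 0.0815])]
scene hub 96 [0.0036 0.0398] z 0.0953 pods -x,+x z50,z90: [array([0.0787, 0.0808]), array([0.0784, 0.081 ])]
```

View pics/c.png

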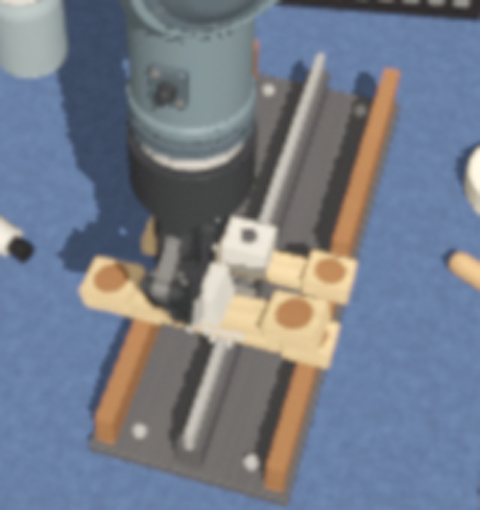

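The picture shows the lopsided rotor held by the hub at crop (215,300), and the scene view confirms the other two are still level. Next I'll carry it to the basket.

```bash
python3 - <<'E'
from h import *
B=[.486,.394]; O=[np.pi,0,.07]
ctrl.servo_line(P(.168,.24)+.005*Xs,.15)
ctrl.servo_line(B+[.24],.2,O); s=ctrl.observe(); print(s['ee_pos'],s['width'])
ctrl.servo_line(B+[.067],.12); print(ctrl.observe()['force'].round(2))
ctrl.set_gripper(.06); ctrl.wait(.2); ctrl.servo_line(B+[.26],.2)
ctrl.move_to([.42,-.25,.35],[np.pi,0,0]); ctrl.wait(.5)
look('side'); look('scene')
a,_=ctrl.capture('scene'); b,_=ctrl.capture('side')
o=np.hstack([a[80:260,230:450],b[140:320,260:400]]); cv2.imwrite('pics/d.png',cv2.resize(o[...,::-1],None,fx=2.2,fy=2.2,interpolation=2)); print(ctrl.observe()['time'])
E
```

```text
[0.4873804  0.39204688 0.23971571] 0.029749576718044877
[-0.36 -0.13 -1.03]
side hub 186 [-0.0011  0.0449] z 0.0947 pods -x,+x z50,z90: [array([0.0765, 0.0789]), array([0.0765, 0.0792])]
side hub 208 [-0.0014  0.1063] z 0.0947 pods -x,+x z50,z90: [array([0.0766, 0.079 ]), array([0.0766, 0.079 ])]
scene hub 94 [0.0029 0.1012] z 0.0952 pods -x,+x z50,z90: [array([0.0785, 0.0809]), array([0.0787, 0.0815])]
scene hub 97 [0.0037 0.0393] z 0.0954 pods -x,+x z50,z90: [array([0.079 , 0.0815]), array([0.0789, 0.0818])]
33.025
```

View pics/d.png

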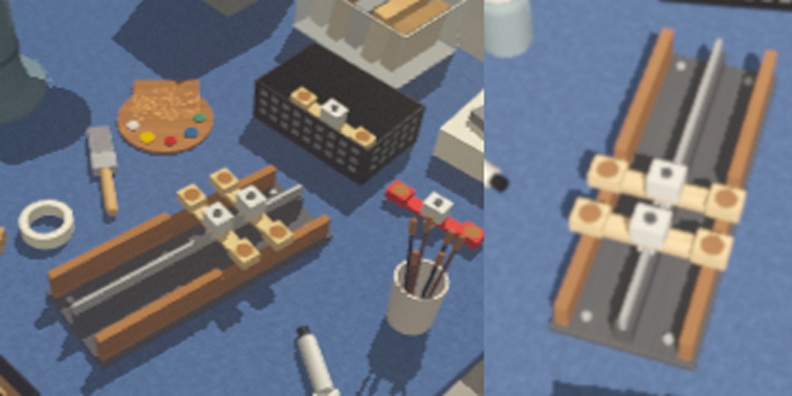

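The picture shows the lopsided rotor lying in the basket at (333,112). The two good ones sit level on the bare edge at (217,217) and (252,200), and the robot is clear.

```bash
python3 -c "
from rig import ctrl
print(ctrl.sign_off())"
```

```text
the job is handed in; nothing more can be done
None
```

The job is handed in after about 33 s of robot time: the lopsided rotor, the one nearest the bare part at the start, is in the empty basket, and the two good ones sit level on the bare knife edge.

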